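# Close the paint tin and weight its lid down

## Task

Put the paint tin up for the night: stand the open tin in the middle of the round wooden stand, lay the yellow lid squarely on the tin, put the dark brown wooden block flat in the middle of the lid, and last stand the black ink bottle upright in the middle of the block as the weight. Work in that order, let go of each thing before you fetch the next, and do not disturb the orange-brown block, the red jar or the eraser.

Things in the scene. Friction and masses are not known exactly. Their poses are not given: they have to be found in the camera images.
- tin_stand: low round birch stand with a round blue rubber pad let into its top, 84 mm across, 12 mm high, fixed to the bench; the blue top is flat, 70 mm across, at 12 mm. Origin at the centre of its underside on the bench (z = 0), z up.
- open_tin: empty grey paint tin, open at the top, 63 mm outside diameter, 56 mm high, about 0.25 kg. Starts standing upright on the bench. Origin at the centre of its underside, z up along the tin's axis. Grips from above round the outside.
- tin_lid: flat round yellow plastic lid with a finely ribbed edge, 63 mm diameter, 14 mm thick, solid, about 30 g. Starts lying flat on the bench, right way up. Origin at the centre of its underside, z up. It is as wide as the tin and simply rests on the rim; nothing clicks.
- dark_block: very dark brown wooden printing block, 50 mm along its x, 45 mm along its y, 23.5 mm high, about 50 g. Starts flat on the bench. Origin at the centre of its underside, z up; which way it is turned on the lid does not matter.
- ink_bottle: black round ink bottle with a cream label and cream cap, body 46 mm diameter up to about 45 mm, tapering to a 27 mm wide cap, 75 mm high in all, flat underside. Starts standing. Origin at the centre of its underside, z up.
- light_block: bystander: orange-brown wooden printing block of the same size as the dark one (50 x 45 x 23.5 mm); not to be moved. Origin at the centre of its underside.
- red_jar: bystander: glass jar with red enamel, 60 x 57 mm across, 58 mm high; not to be moved. Origin at the centre of its underside.
- eraser: bystander: blue and white eraser, 22 mm along x, 52 mm along y, 12 mm high; not to be moved. Origin at the centre of its underside.
Not all that is in view belongs to the job. Of the things that look like the tin_lid, the largest one is meant.

How it is judged (in metres and radians):
On the way, in this order (a step that is already met when the one before it is completed fails the run):
1. the open tin stands upright on the round stand, let go (horizontal distance between open_tin and tin_stand below 0.012 m and z of open_tin in the frame of tin_stand between 0.009 and 0.015 m and angle between open_tin's own z axis and vertical below 0.08 rad and linear speed of open_tin below 0.02 m/s and angular speed of open_tin below 0.2 rad/s and contact force between the fingers and open_tin below 0.3 N), for 0.2 s.
2. the lid lies level on the tin, let go (horizontal distance between open_tin and tin_stand below 0.012 m and z of open_tin in the frame of tin_stand between 0.009 and 0.015 m and angle between each of open_tin, tin_lid's own z axis and vertical below 0.08 rad and horizontal distance between tin_lid and open_tin below 0.01 m and z of tin_lid in the frame of open_tin between 0.053 and 0.059 m and linear speed of tin_lid below 0.02 m/s and angular speed of tin_lid below 0.2 rad/s and contact force between the fingers and tin_lid below 0.3 N), for 0.2 s.
3. the dark block lies level on the lid, let go (horizontal distance between open_tin and tin_stand below 0.012 m and z of open_tin in the frame of tin_stand between 0.009 and 0.015 m and angle between each of open_tin, tin_lid, dark_block's own z axis and vertical below 0.08 rad and horizontal distance between tin_lid and open_tin below 0.01 m and z of tin_lid in the frame of open_tin between 0.053 and 0.059 m and horizontal distance between dark_block and tin_lid below 0.01 m and z of dark_block in the frame of tin_lid between 0.011 and 0.017 m and linear speed of dark_block below 0.02 m/s and angular speed of dark_block below 0.2 rad/s and contact force between the fingers and dark_block below 0.3 N), for 0.2 s.
At the end, for the whole second after the job is handed in: the tin stands upright on the stand, within 12 mm of its centre; the lid lies on the tin, the dark block on the lid and the ink bottle on the block, each level (within 0.08 rad), right way up and within 10 mm of the centre of what is below it; all at rest and let go (all of step 3 and linear speed of each of open_tin, tin_lid, ink_bottle below 0.02 m/s and angular speed of each of open_tin, tin_lid, ink_bottle below 0.2 rad/s and contact force between the fingers and open_tin below 0.3 N and contact force between the fingers and tin_lid below 0.3 N and horizontal distance between ink_bottle and dark_block below 0.01 m and z of ink_bottle in the frame of dark_block between 0.0205 and 0.0265 m and angle between ink_bottle's own z axis and vertical below 0.08 rad and contact force between the fingers and ink_bottle below 0.3 N); the robot touches nothing.
It fails at once if a bystander (orange-brown block, red jar or eraser) is moved by more than 15 mm (distance of any of light_block, red_jar, eraser from where it was at the start of the episode above 0.015 m).
It also fails if it takes over 115 s, if anything falls off the work surface, if the arm or the gripper's body presses on something with over 40 N, if the wrist force passes 120 N, or if a joint passes its speed limit or range.

## Robot

A 6-joint arm with a two-finger parallel gripper is mounted at the origin on the work surface; the furniture and walls round the work are solid. World frame = base frame: x ahead of the robot, y to its left, z up, the work surface at z = 0. Lengths are in mm, angles in degrees, forces in N, time in s.
With the tool pointing down it reaches from about 300 to 950 mm from the base axis. Payload 3.1 kg.
Tool frame: the origin (TCP) lies between the finger pads; the fingertips stand 25 mm ahead of it and the grasp point (between the pads) lies 6 mm ahead of it; z points along the fingers, y is the line along which they close (so a half turn about z gives the same grasp; the last joint's range is limited). The gripper opens to 85 mm and grips with 20 to 120 N. Pads are 22 mm wide; open, the fingers measure 114 mm over their backs; the gripper's body (76 mm by 85 mm) begins 54 mm behind the grasp point. The pads swing forward as they close: fully open they stand 13 mm farther back than shut.
Start: joints at [69.975, 17.653, 93.61, -0, 68.738, -3.994], TCP at [172.628, 600.693, 256.272] pointing down, gripper open.
Joint ranges: [-175.34, 175.34], [-45.06, 112.39], [2.9, 150.54], [-68.45, 248.45], [3.09, 151.38], [-168.51, 168.51]. Speed limits (degrees/s): [159.86, 159.86, 180, 180, 180, 180].

## Interface

Orientations are given as [roll, pitch, yaw] about the fixed x, y, z axes, in that order (R = Rz(yaw) Ry(pitch) Rx(roll)).
In Python, from workcell import ctrl, cams, job gives the robot as it stands.
- The arm moves only by the tool send_rows, never from a script. Its argument "deltas" is a list of rows, each a list of 7 numbers: the shift along the tool's x, y, z scaled (see below), then the turn, a rotation vector about the tool's x, y, z scaled (see below), then the closure, from -1 (fully open) to 1 (shut), so that 0 is half open. In form: [[tx, ty, tz, wx, wy, wz, fingers], ...]. A call has exactly 8 rows; each row shifts and turns the commanded pose from where the row before left it, along the tool's axes as they then stand; what a row does not reach is not made up. The controller multiplies each number of a shift by 0.04 m and each number of a turn by 0.08 rad. A row lasts 1/12 s, in which the tool goes at most 41.7 mm and 7.16 degrees, less where a joint would pass 70% of its speed; a pose out of reach is approached as far as the arm can. A call with a number of a shift or a turn outside -1 to 1 is refused whole. A call with a gripper value outside its range is refused whole. The fingers move at their own pace and stop on an object; "grip_force" is the grip in N (left out, the last holds). Time passes only in rows, so rows that do not move let the fingers close, or fill a call up. It gives the time, the measured TCP pose, the force, the opening and the grip force at its end, in the units of the state.
- ctrl.observe(): the state, without advancing time (a new reading comes with each control period).
- cams.capture(name): name is "scene" or "top" or "wrist"; returns the picture (480x640x3 uint8, red, green, blue); there is no depth.
- cams.get_calibration(name): a dict with "fx", "fy", "cx", "cy" (pixels), "world_from_camera" (4x4, takes a point from camera to world coordinates); the wrist camera has in their place "hand_eye" (4x4, takes a point from camera to tool coordinates, whose origin is the TCP and whose axes are the flange's). Camera axes: x right, y down, z forward; pixel columns grow to the right and rows downward; lengths in mm; the calibration is good to about 2 mm. A picture is of the moment at which its call begins: read the wrist's pose just before it. get_calibration takes no time and is no camera call.
- job.close_job(): hands the job in; it is judged then, once.
The state is a dict: "time": time; "q": joint angles; "joint_vel": joint speeds; "joint_torque": joint torques, N m; "ee_pos": TCP position; "ee_rot": TCP orientation; "contact_force": force on the tool from outside, world axes, zero at the start; "ft_torque": the same for the moment, N m; "grip_width": finger opening in mm; "finger_force": force on a finger pad.
Only numpy, scipy, OpenCV 4.12 (cv2) and the standard library are available. Lean on these libraries where they do the work, as an engineer would, in place of code of your own. Each camera call takes 0.05 s, during which the arm holds its last target. There are 200 camera calls.

## Working session

There is one attempt and no reset: what is moved stays moved. The work goes in short steps, Python scripts to look and compute and a tool call to move; the robot and the scene stay as the last step left them, time stands still between calls to the robot, and variables do not carry over. Pictures are saved under pics/ and viewed, at most 14 in all, crops included, and the job is handed in when it is done.

Besides the shell and the picture viewer there is one more tool, called after "Emit:" in YAML: its name, and indented under it one key for each argument. send_rows: Moves the arm, as the interface text tells. Its arguments: {"type":"object","properties":{"deltas":{"type":"array"},"grip_force":{"type":"number"}},"required":["deltas"]}

```bash
mkdir -p pics; ls; python3 - <<'E'
from workcell import ctrl,cams,job
import cv2
s=ctrl.observe(); print(s)
for n in ["top","scene"]:
    im=cams.capture(n); cv2.imwrite(f"pics/{n}0.png",im[:,:,::-1])
    print(n,cams.get_calibration(n))
print(cams.get_calibration("wrist"))
E
```

```text
pics
{'time': 0.0, 'q': array([ 6.99738196e+01,  1.77046112e+01,  9.36899299e+01, -5.32636981e-04,
        6.87372056e+01, -3.99457894e+00]), 'joint_vel': array([-0.06339019,  0.15505235,  0.00833247, -0.03091271,  0.02826094,
        0.06036529]), 'joint_torque': array([-9.79473625e-04, -4.15252340e+01, -2.76664281e+01, -4.08260757e-04,
        1.04998975e-02, -1.94995516e-05]), 'ee_pos': array([172.38129047, 599.95983662, 255.04244685]), 'ee_rot': array([-1.79868539e+02, -8.68301396e-03,  1.63968582e+02]), 'contact_force': array([ 0.41894514,  0.24748936, -1.18990592]), 'ft_torque': array([0.02295044, 0.0001958 , 0.0251664 ]), 'finger_force': 0.0, 'grip_width': 85.52686485063325}
top {'fx': 490.05556292591604, 'fy': 490.05556292591604, 'cx': 317.81838876926423, 'cy': 238.63704158918918, 'world_from_camera': array([[ 1.41461473e-02, -9.89974979e-01,  1.40532659e-01,
         3.46281072e+02],
       [-9.99566378e-01, -1.03710461e-02,  2.75589826e-02,
        -2.75731838e+02],
       [-2.58252325e-02, -1.40861575e-01, -9.89692414e-01,
         8.94582651e+02],
       [ 0.00000000e+00,
[... 288 characters left out ...]
2171230e-01, -1.60070725e-01,  2.20462892e-01,
        -4.89841305e+02],
       [-6.27871740e-03, -7.95957256e-01, -6.05320266e-01,
         6.41374542e+02],
       [ 0.00000000e+00,  0.00000000e+00,  0.00000000e+00,
         1.00000000e+00]])}
{'fx': 333.7342193950383, 'fy': 333.7342193950383, 'cx': 326.9128104822857, 'cy': 245.12587276874126, 'hand_eye': array([[-6.50094020e-05, -9.56094221e-01, -2.93059442e-01,
         7.46697137e+01],
       [ 9.99999996e-01, -4.47779804e-05, -7.57437921e-05,
         1.18687833e+00],
       [ 5.92955920e-05, -2.93059445e-01,  9.56094220e-01,
        -1.17668680e+02],
       [ 0.00000000e+00,  0.00000000e+00,  0.00000000e+00,
         1.00000000e+00]])}
```

View pics/top0.png

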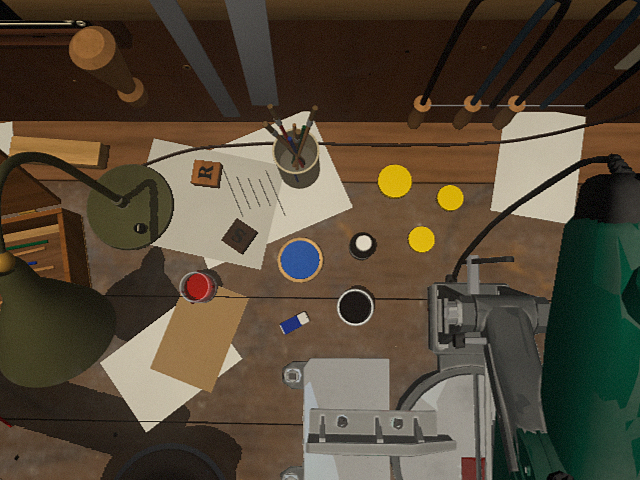

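View pics/scene0.png

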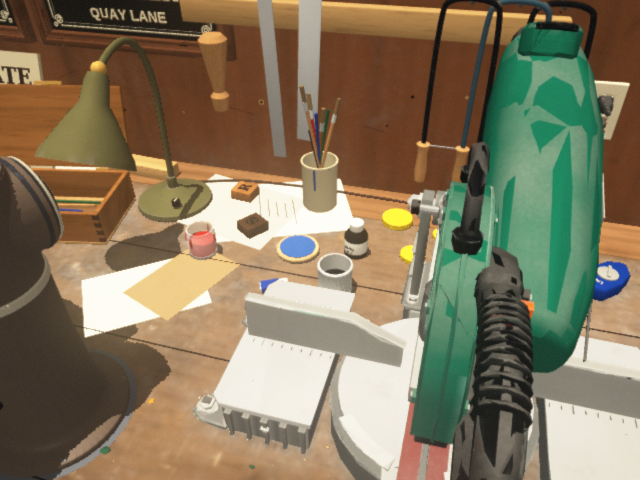

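Top view: stand (300,260), tin rim (355,307), lids (395,181) (largest), (450,197), (421,239); dark block (240,235), light block (206,173), bottle cap (364,243), jar (199,287), eraser (294,322). The lamp at (100,200) stands in the way of the swing from y=600, and the saw is to the right. I'll compute positions and triangulate the lamp next.

```bash
cat > h.py <<'E'
import numpy as np, cv2
from workcell import ctrl,cams,job
from scipy.spatial.transform import Rotation as Ro
def ray(c,u,v,T=None):
    T=c["world_from_camera"] if T is None else T
    d=T[:3,:3]@np.array([(u-c["cx"])/c["fx"],(v-c["cy"])/c["fy"],1]); return T[:3,3],d
def atz(c,u,v,z,T=None):
    o,d=ray(c,u,v,T); return o+d*(z-o[2])/d[2]
def tri(c1,p1,c2,p2):
    A=[];b=[]
    for c,p in((c1,p1),(c2,p2)):
        o,d=ray(c,*p); d/=np.linalg.norm(d); M=np.eye(3)-np.outer(d,d); A.append(M);b.append(M@o)
    return np.linalg.lstsq(np.vstack(A),np.hstack(b),rcond=None)[0]
def tool():
    s=ctrl.observe(); T=np.eye(4); T[:3,:3]=Ro.from_euler('xyz',s["ee_rot"],degrees=True).as_matrix(); T[:3,3]=s["ee_pos"]; return s,T
def wcam():
    c=cams.get_calibration("wrist"); return c,tool()[1]@c["hand_eye"]
def st():
    s=ctrl.observe(); print(round(s["time"],2),s["ee_pos"].round(1),s["ee_rot"].round(2),"q",s["q"].round(1),"F",s["contact_force"].round(1),"w",round(float(s["grip_width"]),1),"ff",round(float(s["finger_force"]),1))
E
python3 - <<'E'
from h import *
t=cams.get_calibration("top");s=cams.get_calibration("scene")
im=cv2.imread("pics/top0.png"); hsv=cv2.cvtColor(im,cv2.COLOR_BGR2HSV)
def blobs(m,n,z,lo=80,hi=4000):
    N,l,st,ce=cv2.connectedComponentsWithStats(m.astype(np.uint8))
    for i in range(1,N):
        if lo<st[i,4]<hi: print(n,ce[i].round(1),st[i,2:],atz(t,*ce[i],z).round(1))
H,S,V=hsv[...,0],hsv[...,1],hsv[...,2]
blobs((H>22)&(H<33)&(S>180)&(V>150),"yellow",14)
blobs((H>100)&(H<125)&(S>120)&(V>80),"blue",12)
for n,p,z in [("tin",(355,307),56),("bottlecap",(364,243),75),("dark",(240,235),23.5),("light",(206,173),23.5),("jar",(199,287),58),("eraser",(294,322),12),("lampbase",(130,207),20),("sawfenceleft",(435,315),0),("sawtable",(305,360),30),("sawtable2",(388,360),30),("potbase",(297,165),60)]: print(n,atz(t,*p,z).round(0))
print("lamp knob",tri(t,(5,262),s,(98,67)),"apex",tri(t,(30,155),s,(120,40)))
print("pot",tri(t,(297,160),s,(320,160)),"brush",tri(t,(315,107),s,(303,90)))
print("sawfencetop",tri(t,(305,430),s,(250,300)),"green",tri(t,(610,190),s,(548,28)), "clamp",tri(t,(435,290),s,(432,200)))
for p,q in(((453,278),(420,150)),((205,110),(270,150))):print(atz(t,*p,150))
E
```

```text
yellow [394.3 180.5] [ 34  32 863] [ 580.7 -390.4   14. ]
yellow [449.9 197.3] [ 26  25 505] [ 550.1 -491.2   14. ]
yellow [421.  238.9] [ 27  26 525] [ 472.8 -437.6   14. ]
blue [299.7 259.4] [  39   38 1128] [ 433.3 -219.    12. ]
blue [290.5 324.4] [ 22  18 215] [ 317.1 -204.7   12. ]
tin [ 349. -317.   56.]
bottlecap [ 456. -331.   75.]
dark [ 475. -111.   24.]
light [590. -44.  23.]
jar [379. -50.  58.]
eraser [ 321. -211.   12.]
lampbase [526.  95.  20.]
sawfenceleft [ 337. -463.    0.]
sawtable [ 258. -233.   30.]
sawtable2 [ 260. -375.   30.]
potbase [ 595. -214.   60.]
lamp knob [392.71072688  94.94723638 350.14582207] apex [509.40945077 101.17213728 352.47792726]
pot [ 586.16234202 -220.70831786  121.42375915] brush [ 599.49999863 -221.48215588  270.24484667]
sawfencetop [ 164.82426474 -240.19001161  123.8973432 ] green [ 465.41898315 -564.95626913  429.07095014] clamp [ 377.93535328 -444.88237972  190.70370252]
[ 394.22704675 -459.64057486  150.        ]
[658.60879884 -70.94422988 150.        ]
```

```bash
python3 - <<'E'
import cv2
a=cv2.imread("pics/scene0.png")[20:340,0:420]; cv2.imwrite("pics/sc_crop.png",cv2.resize(a,(787,600),interpolation=cv2.INTER_CUBIC))
E
```

```text
(no output)
```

View pics/sc_crop.png

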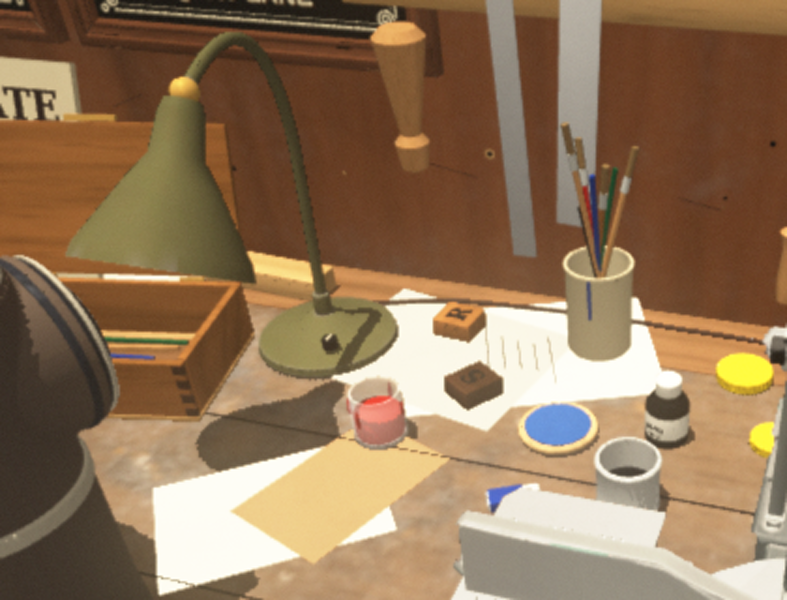

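The crop shows the lamp head at z of about 350 between me and the work. I'll rise to about 500 mm with a shorter radius, then swing over it.

Emit:
send_rows:
  deltas:
    - [0,-0.4,-0.85,0,0,0,-1]
    - [0,-0.5,-0.8,0,0,0,-1]
    - [0,-0.5,-0.8,0,0,0,-1]
    - [0,-0.5,-0.8,0,0,0,-1]
    - [0,-0.5,-0.8,0,0,0,-1]
    - [0,-0.5,-0.8,0,0,0,-1]
    - [0,-0.5,-0.8,0,0,0,-1]
    - [0,-0.5,-0.8,0,0,0,-1]
  grip_force: 30

```text
time: 0.77
ee_pos: [129.1, 449.3, 515.3]
ee_rot: [-180.0, -0.0, 164.0]
contact_force: [-0.2, -0.2, 0.0]
grip_width: 85.6
finger_force: 0.0
```

Emit:
send_rows:
  deltas:
    - [-0.9,0,0,0,0,1,-1]
    - [-0.9,0,0,0,0,1,-1]
    - [-0.9,0,0,0,0,1,-1]
    - [-0.9,0,0,0,0,1,-1]
    - [-0.9,0,0,0,0,1,-1]
    - [-0.9,0,0,0,0,1,-1]
    - [-0.9,0,0,0,0,1,-1]
    - [-0.9,0,0,0,0,1,-1]

```text
time: 1.43
ee_pos: [370.7, 299.1, 513.5]
ee_rot: [-179.9, -0.0, 127.1]
contact_force: [0.1, 0.6, 0.5]
grip_width: 85.2
finger_force: 0.0
```

```bash
python3 -c "
from h import *
st()"
```

```text
1.43 [370.7 299.1 513.5] [-179.94   -0.    127.08] q [33.7 -6.3 91.   0.  95.4 -3.4] F [0.1 0.6 0.5] w 85.2 ff 0.0
```

Emit:
send_rows:
  deltas:
    - [-0.9,0,0,0,0,1,-1]
    - [-0.9,0,0,0,0,1,-1]
    - [-0.9,0,0,0,0,1,-1]
    - [-0.9,0,0,0,0,1,-1]
    - [-0.9,0,0,0,0,1,-1]
    - [-0.9,0,0,0,0,1,-1]
    - [-0.9,0,0,0,0,1,-1]
    - [-0.9,0,0,0,0,1,-1]

```text
time: 2.1
ee_pos: [472.4, 34.7, 513.5]
ee_rot: [-179.9, -0.0, 90.4]
contact_force: [0.9, 0.7, 0.4]
grip_width: 85.4
finger_force: 0.0
```

Emit:
send_rows:
  deltas:
    - [-0.9,0,0,0,0,1,-1]
    - [-0.9,0,0,0,0,1,-1]
    - [-0.9,0,0,0,0,1,-1]
    - [-0.9,0,0,0,0,1,-1]
    - [-0.9,0,0.6,0,0,1,-1]
    - [-0.3,0,1,0,0,1,-1]
    - [0,0,1,0,0,0,-1]
    - [0,0,1,0,0,0,-1]

```text
time: 2.77
ee_pos: [440.8, -151.4, 369.7]
ee_rot: [179.9, -0.0, 63.0]
contact_force: [0.4, 0.4, 0.4]
grip_width: 85.6
finger_force: 0.0
```

```bash
python3 -c "
from h import *
st()
im=cams.capture('wrist'); cv2.imwrite('pics/w1.png',im[:,:,::-1])"
```

```text
2.77 [ 440.8 -151.4  369.7] [179.94  -0.    62.95] q [-24.3  -5.6 106.1  -0.   79.4   2.7] F [0.4 0.4 0.4] w 85.6 ff 0.0
```

View pics/w1.png

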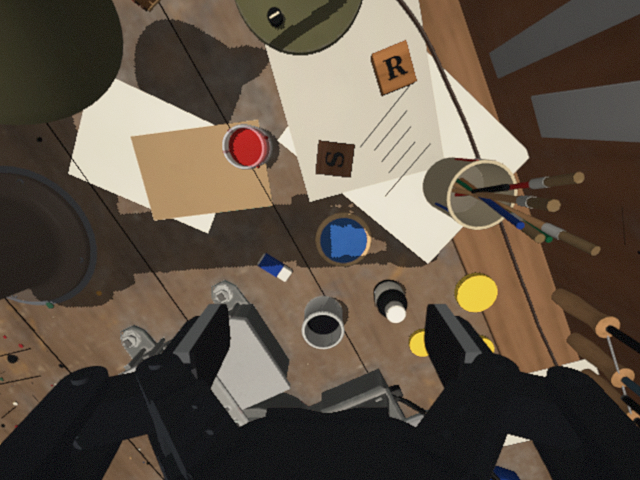

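Wrist view: stand (343,239), tin rim (323,322), dark block (335,158), bottle cap (396,313), big lid (477,292). I'll compare these with the top-view values.

```bash
python3 - <<'E'
from h import *
c,T=wcam()
for n,p,z in [("stand",(343,239),12),("tin",(323,322.5),56),("dark",(335.5,157.5),23.5),("cap",(396,313),75),("lid",(477,292),14)]: print(n,atz(c,*p,z,T).round(1))
im=cv2.imread("pics/top0.png"); cv2.imwrite("pics/tc.png",cv2.resize(im[130:350,180:480],(800,587),interpolation=cv2.INTER_CUBIC))
E
```

```text
stand [ 423.  -206.6   12. ]
tin [ 347.9 -292.5   56. ]
dark [464.4 -99.3  23.5]
cap [ 447.4 -313.4   75. ]
lid [ 566.  -370.1   14. ]
```

View pics/tc.png

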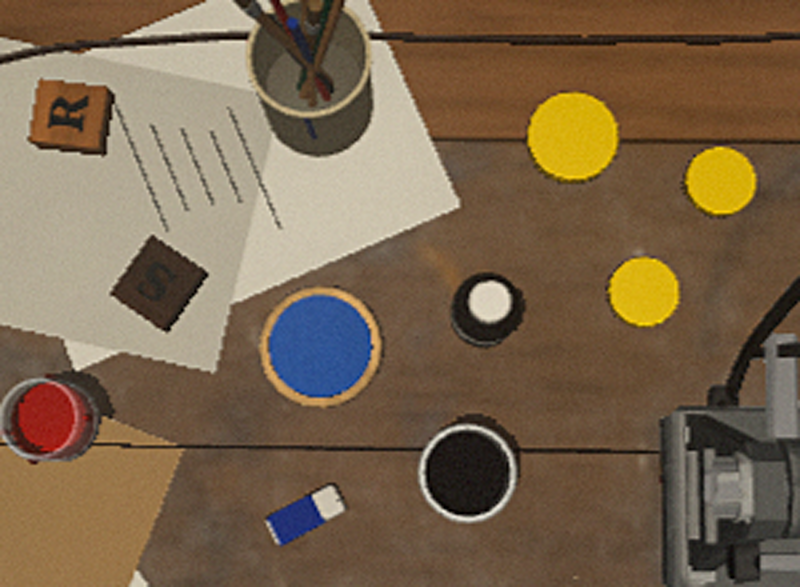

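```bash
python3 - <<'E'
from h import *
st()
c=cams.get_calibration("wrist"); T=np.eye(4); T[:3,:3]=Ro.from_euler('xyz',[179.94,0,62.95],degrees=True).as_matrix(); T[:3,3]=[440.8,-151.4,369.7]; T=T@c["hand_eye"]
for n,p,z in [("stand",(343,239),12),("tin",(323,322.5),56),("dark",(335.5,157.5),23.5),("cap",(396,313),75),("lid",(477,292),14)]: print(n,atz(c,*p,z,T).round(1))
t=cams.get_calibration("top")
k=300/800
for n,p,z in [("tin",(468,473),56),("cap",(490.5,300),75),("dark",(161,278),23.5)]: print(n,atz(t,180+p[0]*k,130+p[1]*k,z).round(1))
E
```

```text
2.82 [ 434.8 -148.2  358. ] [-1.7884e+02  5.0000e-02  6.3010e+01] q [-24.3  -5.3 107.2   0.   79.3   2.7] F [ -8.1   3.3 -10.3] w 85.5 ff 0.0
stand [ 434.6 -216.2   12. ]
tin [ 356.5 -304.1   56. ]
dark [ 477.  -106.    23.5]
cap [ 458.1 -327.1   75. ]
lid [ 582.  -386.9   14. ]
tin [ 348.6 -317.8   56. ]
cap [ 456.9 -330.7   75. ]
dark [ 476.5 -111.5   23.5]
```

Emit:
send_rows:
  deltas:
    - [-0.5,0,0.4,0,0,0,-1]
    - [-0.8,0,0.7,0,0,0,-1]
    - [-0.8,0,0.7,0,0,0,-1]
    - [-0.8,0,0.7,0,0,0,-1]
    - [-0.8,0,0.7,0,0,0,-1]
    - [-0.6,0,0.6,0,0,0,-1]
    - [-0.3,0,0.3,0,0,0,-1]
    - [-0.1,0,0.1,0,0,0,-1]

```text
time: 3.48
ee_pos: [355.9, -316.3, 203.7]
ee_rot: [-179.7, -0.1, 63.0]
contact_force: [0.4, 1.1, -1.1]
grip_width: 85.3
finger_force: 0.0
```

```bash
cat >> h.py <<'E'
def look(name):
    s,T=tool(); im=cams.capture('wrist')[:,:,::-1].copy(); cv2.imwrite(f'pics/{name}.png',im); np.save(f'pics/{name}.npy',T); return im
def px(name,p,z):
    c=cams.get_calibration("wrist"); return atz(c,*p,z,np.load(f'pics/{name}.npy')@c["hand_eye"]).round(1)
def go(x,y,z,yaw=None):
    s,T=tool(); d=T[:3,:3].T@(np.array([x,y,z])-T[:3,3])/40; 
    dy=0 if yaw is None else (s["ee_rot"][2]-yaw)
    print("units",d.round(2),"wz",round(np.radians(dy)/.08,2))
E
python3 - <<'E'
from h import *
st(); look("w2"); st()
E
```

```text
3.48 [ 355.9 -316.3  203.7] [-1.7974e+02 -6.0000e-02  6.3000e+01] q [-46.8   4.8 115.7  -0.   59.8 -19.8] F [ 0.4  1.1 -1.1] w 85.3 ff 0.0
3.53 [ 356.5 -316.2  204.2] [-1.7981e+02 -5.0000e-02  6.3020e+01] q [-46.8   4.8 115.7  -0.   59.8 -19.8] F [-0.1 -0.9 -0.1] w 85.3 ff 0.0
```

View pics/w2.png

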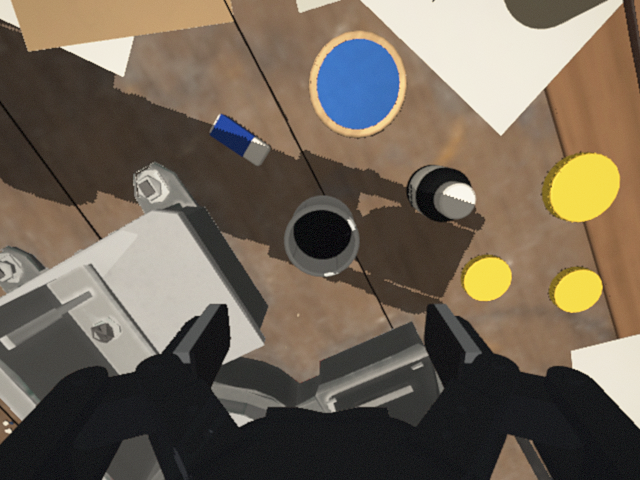

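Wrist view at 204 mm: tin rim centred at about (322,236), stand pad at (358,84), lid (584,186), bottle cap (459,200).

```bash
python3 - <<'E'
from h import *
for n,p,z in [("stand",(358,84),12),("tin",(322,235.5),56),("cap",(457,199),75),("lid",(584,185),14)]: print(n,px("w2",p,z))
go(349.5,-315,45,63)
E
```

```text
stand [ 434.5 -217.6   12. ]
tin [ 353.  -311.4   56. ]
cap [ 457.5 -327.2   75. ]
lid [ 581.2 -386.8   14. ]
units [-0.06 -0.16  3.98] wz 0.0
```

Emit:
send_rows:
  deltas:
    - [-0.03,-0.13,0.3,0,0,0,-1]
    - [0,0,0.6,0,0,0,-1]
    - [0,0,0.8,0,0,0,-1]
    - [0,0,0.8,0,0,0,-1]
    - [0,0,0.7,0,0,0,-1]
    - [0,0,0.4,0,0,0,-1]
    - [0,0,0.25,0,0,0,-1]
    - [0,0,0.1,0,0,0,-1]

```text
time: 4.2
ee_pos: [353.3, -313.9, 47.3]
ee_rot: [-180.0, -0.0, 63.2]
contact_force: [0.4, -0.1, 0.0]
grip_width: 85.0
finger_force: 0.0
```

Emit:
send_rows:
  deltas:
    - [0,0,0,0,0,0,-1]
    - [0,0,0,0,0,0,0]
    - [0,0,0,0,0,0,0.3]
    - [0,0,0,0,0,0,0.6]
    - [0,0,0,0,0,0,0.6]
    - [0,0,0,0,0,0,0.6]
    - [0,0,0,0,0,0,0.6]
    - [0,0,0,0,0,0,0.6]
  grip_force: 30

```text
time: 4.87
ee_pos: [353.0, -314.8, 49.3]
ee_rot: [179.9, 0.0, 63.1]
contact_force: [-2.2, 1.4, 6.1]
grip_width: 61.2
finger_force: 31.7
```

```bash
python3 - <<'E'
from h import *
st(); go(434,-218.3,120)
E
```

```text
4.87 [ 353.  -314.8   49.3] [1.7993e+02 2.0000e-02 6.3130e+01] q [-47.   19.5 120.6   0.   39.9 -20.1] F [-2.2  1.4  6.1] w 61.2 ff 31.7
units [ 3.07  0.72 -1.77] wz 0.0
```

Emit:
send_rows:
  deltas:
    - [0,0,-0.2,0,0,0,0.6]
    - [0,0,-0.5,0,0,0,0.6]
    - [0.2,0.1,-0.4,0,0,0,0.6]
    - [0.6,0.15,-0.1,0,0,0,0.6]
    - [0.8,0.2,0,0,0,0,0.6]
    - [0.8,0.15,0,0,0,0,0.6]
    - [0.5,0.1,0,0,0,0,0.6]
    - [0.15,0,0,0,0,0,0.6]

```text
time: 5.53
ee_pos: [434.6, -216.3, 96.6]
ee_rot: [179.9, -0.0, 63.3]
contact_force: [-1.1, -0.8, -2.6]
grip_width: 61.6
finger_force: 34.2
```

Emit:
send_rows:
  deltas:
    - [0,0,0,0,0,0,0.6]
    - [0,0,0,0,0,0,0.6]
    - [0,0,0,0,0,0,0.6]
    - [0,0,0,0,0,0,0.6]
    - [0,0,0,0,0,0,0.6]
    - [0,0,0,0,0,0,0.6]
    - [0,0,0,0,0,0,0.6]
    - [0,0,0,0,0,0,0.6]

```text
time: 6.2
ee_pos: [432.4, -218.5, 95.5]
ee_rot: [-180.0, 0.0, 63.1]
contact_force: [-0.1, -0.5, -3.2]
grip_width: 61.5
finger_force: 34.2
```

```bash
python3 - <<'E'
from h import *
st(); go(434,-218.3,62)
look("w3"); a=cams.capture("top")[:,:,::-1][200:330,220:400]; a=cv2.resize(a,None,fx=3,fy=3,interpolation=cv2.INTER_CUBIC)
b=cv2.imread("pics/w3.png")[100:480,130:530]
h=390; b=cv2.resize(b,(400,390)); a=cv2.resize(a,(400,289)); o=np.zeros((390,800,3),np.uint8); o[:,:400]=b; o[:289,400:]=a; cv2.imwrite("pics/c3.png",o)
E
```

```text
6.2 [ 432.4 -218.5   95.5] [-180.      0.     63.09] q [-32.   15.4 118.4  -0.   46.2  -5. ] F [-0.1 -0.5 -3.2] w 61.5 ff 34.2
units [0.02 0.03 0.84] wz 0.0
```

View pics/c3.png

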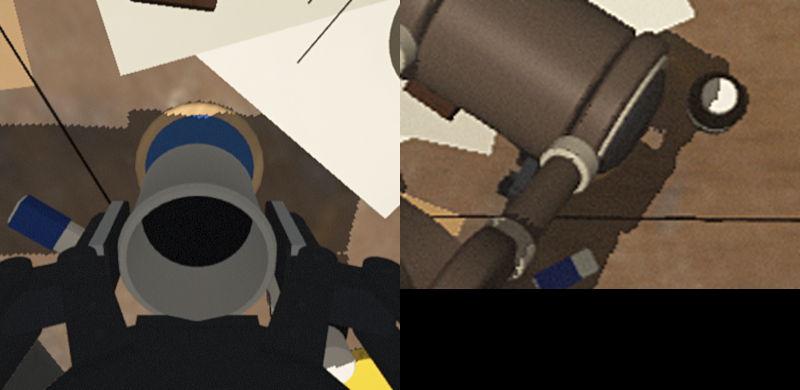

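Tin held, upright, in line with the stand (tin axis at 197, stand at 199 in the left half). I'll lower and release.

Emit:
send_rows:
  deltas:
    - [0,0,0.2,0,0,0,0.6]
    - [0.02,0.03,0.3,0,0,0,0.6]
    - [0,0,0.2,0,0,0,0.6]
    - [0,0,0.1,0,0,0,0.6]
    - [0,0,0.05,0,0,0,0.6]
    - [0,0,0,0,0,0,0.6]
    - [0,0,0,0,0,0,0.6]
    - [0,0,0,0,0,0,0.6]

```text
time: 6.97
ee_pos: [434.2, -218.1, 61.4]
ee_rot: [180.0, 0.0, 63.1]
contact_force: [0.0, 0.1, -1.6]
grip_width: 61.6
finger_force: 34.2
```

Emit:
send_rows:
  deltas:
    - [0,0,0,0,0,0,0.6]
    - [0,0,0,0,0,0,-0.3]
    - [0,0,0,0,0,0,-0.6]
    - [0,0,0,0,0,0,-1]
    - [0,0,0,0,0,0,-1]
    - [0,0,0,0,0,0,-1]
    - [0,0,-0.1,0,0,0,-1]
    - [0,0,-0.2,0,0,0,-1]

```text
time: 7.63
ee_pos: [433.3, -217.6, 73.2]
ee_rot: [-179.9, -0.0, 63.1]
contact_force: [-0.1, 0.1, 0.2]
grip_width: 85.1
finger_force: 0.0
```

```bash
python3 -c "
from h import *
st(); go(434,-218.3,230)"
```

```text
7.63 [ 433.3 -217.6   73.2] [-1.7988e+02 -1.0000e-02  6.3130e+01] q [-31.8  17.9 118.7   0.   43.6  -4.9] F [-0.1  0.1  0.2] w 85.1 ff 0.0
units [-0.01  0.02 -3.92] wz 0.0
```

Emit:
send_rows:
  deltas:
    - [0,0,-0.4,0,0,0,-1]
    - [0,0,-0.8,0,0,0,-1]
    - [0,0,-0.9,0,0,0,-1]
    - [0,0,-0.9,0,0,0,-1]
    - [0,0,-0.6,0,0,0,-1]
    - [0,0,-0.3,0,0,0,-1]
    - [0,0,-0.1,0,0,0,-1]
    - [0,0,0,0,0,0,-1]

```text
time: 8.3
ee_pos: [434.8, -218.5, 235.4]
ee_rot: [179.8, 0.0, 63.1]
contact_force: [-0.1, 1.6, -0.6]
grip_width: 85.4
finger_force: 0.0
```

```bash
python3 - <<'E'
from h import *
st(); look("w4"); go(581.5,-388.5,180)
E
```

```text
8.3 [ 434.8 -218.5  235.4] [1.7978e+02 2.0000e-02 6.3130e+01] q [-31.8   3.4 113.1  -0.   63.3  -4.9] F [-0.1  1.6 -0.6] w 85.4 ff 0.0
units [-2.14  5.22  1.35] wz 0.0
```

View pics/w4.png

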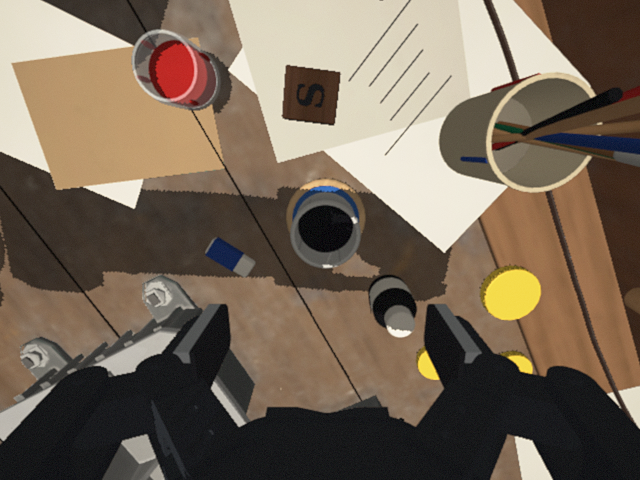

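Tin stands on the stand (rim centre about (325.5,231); stand ring centred at column 326, top at row 180). Next is the lid.

Emit:
send_rows:
  deltas:
    - [-0.1,0.3,0,0,0,0,-1]
    - [-0.3,0.8,0.2,0,0,0,-1]
    - [-0.35,0.9,0.25,0,0,0,-1]
    - [-0.35,0.9,0.25,0,0,0,-1]
    - [-0.35,0.9,0.25,0,0,0,-1]
    - [-0.3,0.8,0.2,0,0,0,-1]
    - [-0.3,0.5,0.15,0,0,0,-1]
    - [-0.1,0.1,0.05,0,0,0,-1]

```text
time: 9.02
ee_pos: [580.9, -390.6, 175.0]
ee_rot: [-179.8, -0.0, 63.1]
contact_force: [-0.6, 0.1, -0.7]
grip_width: 85.4
finger_force: 0.0
```

```bash
python3 - <<'E'
from h import *
print(px("w4",(325.5,231),68))
st(); im=look("w5"); go(581.5,-388.5,22)
hsv=cv2.cvtColor(im,cv2.COLOR_BGR2HSV); m=cv2.inRange(hsv,(22,150,120),(33,255,255))
N,l,s,ce=cv2.connectedComponentsWithStats(m)
for i in range(1,N):
    if s[i,4]>300: print(ce[i],s[i],px("w5",ce[i],13))
E
```

```text
[ 434.8 -216.8   68. ]
9.02 [ 580.9 -390.6  175. ] [-179.8    -0.     63.07] q [-37.5  30.2  85.8  -0.   64.2 -10.5] F [-0.6  0.1 -0.7] w 85.4 ff 0.0
units [0.05 0.04 3.83] wz 0.0
[327.90702533 232.42308697] [ 293  198   71   70 3829] [ 581.8 -389.2   13. ]
[251.0328152  323.77086931] [ 228  299   49   48 1737] [ 476.5 -436.1   13. ]
[347.15216138 335.41095101] [ 323  312   50   46 1735] [ 552.2 -488.3   13. ]
```

View pics/w5.png

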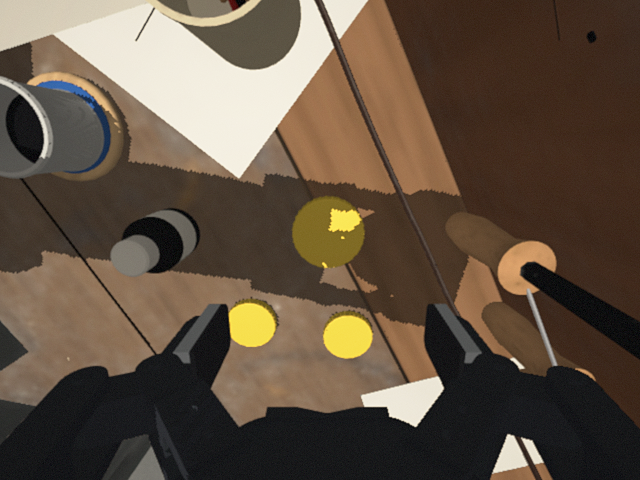

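Lid at (328,232) px, hidden partly in arm shadow, i.e. (582,-389); small ones are beside at 251/324 and 347/335. A saw handle hangs near (520,265), so I'll check its position before descending.

```bash
python3 - <<'E'
from h import *
t=cams.get_calibration("top"); s=cams.get_calibration("scene"); c=cams.get_calibration("wrist")
w=dict(c); w["world_from_camera"]=np.load("pics/w5.npy")@c["hand_eye"]
print(tri(t,(423,103),w,(526,265)),tri(t,(423,103),s,(423,146)))
print(tri(t,(415,125),w,(465,225)),tri(t,(415,125),s,(420,180)))
print(tri(t,(472,103),w,(580,375)))
st(); go(581.7,-388.9,22.5)
E
```

```text
[ 679.35512995 -422.6375331   131.41437951] [ 677.8288182  -421.31059509  134.81563002]
[ 683.01535014 -427.81510029   31.30070935] [ 671.38307678 -422.93393634   56.2306918 ]
[ 684.34423388 -502.92516888  128.93462671]
9.07 [ 579.9 -390.   175.2] [-1.7972e+02 -2.0000e-02  6.3050e+01] q [-37.5  30.1  85.9  -0.   64.3 -10.5] F [ 1.  -0.9  0.4] w 85.2 ff 0.0
units [0.04 0.05 3.82] wz 0.0
```

Emit:
send_rows:
  deltas:
    - [0,0,0.2,0,0,0.5,-1]
    - [0,0,0.5,0,0,0.8,-1]
    - [0,0,0.6,0,0,0.8,-1]
    - [0,0,0.7,0,0,0.8,-1]
    - [0,0,0.5,0,0,0.7,-1]
    - [0,0,0.3,0,0,0.4,-1]
    - [0,0,0.1,0,0,0,-1]
    - [0,0,0,0,0,0,-1]

```text
time: 9.73
ee_pos: [578.5, -386.5, 61.2]
ee_rot: [-179.7, 0.0, 44.9]
contact_force: [0.3, -0.2, -0.5]
grip_width: 85.7
finger_force: 0.0
```

```bash
python3 - <<'E'
from h import *
st(); go(581.7,-388.9,22.5)
E
```

```text
9.73 [ 578.5 -386.5   61.2] [-1.7967e+02  4.0000e-02  4.4860e+01] q [-37.3  37.7  88.8   0.   53.9   7.8] F [ 0.3 -0.2 -0.5] w 85.7 ff 0.0
units [0.01 0.1  0.97] wz 0.0
```

Emit:
send_rows:
  deltas:
    - [0.01,0.1,0.2,0,0,0,-1]
    - [0,0,0.3,0,0,0,-1]
    - [0,0,0.25,0,0,0,-1]
    - [0,0,0.15,0,0,0,-1]
    - [0,0,0.07,0,0,0,-1]
    - [0,0,0,0,0,0,-1]
    - [0,0,0,0,0,0,-1]
    - [0,0,0,0,0,0,-1]

```text
time: 10.4
ee_pos: [584.2, -391.6, 25.1]
ee_rot: [180.0, -0.0, 44.8]
contact_force: [0.2, -0.6, -0.9]
grip_width: 85.8
finger_force: 0.0
```

Emit:
send_rows:
  deltas:
    - [0,0,0,0,0,0,-0.7]
    - [0,0,0,0,0,0,-0.4]
    - [0,0,0,0,0,0,-0.1]
    - [0,0,0,0,0,0,0.2]
    - [0,0,0,0,0,0,0.5]
    - [0,0,0,0,0,0,0.5]
    - [0,0,0,0,0,0,0.5]
    - [0,0,0,0,0,0,0.5]
  grip_force: 25

```text
time: 11.07
ee_pos: [584.4, -391.8, 25.9]
ee_rot: [179.9, -0.0, 44.8]
contact_force: [-2.0, 0.9, 5.1]
grip_width: 61.4
finger_force: 27.5
```

```bash
python3 - <<'E'
from h import *
st()
look("w6")
E
```

```text
11.07 [ 584.4 -391.8   25.9] [ 1.7991e+02 -1.0000e-02  4.4790e+01] q [-37.4  41.   88.1  -0.   50.9   7.8] F [-2.   0.9  5.1] w 61.4 ff 27.5
```

View pics/w6.png

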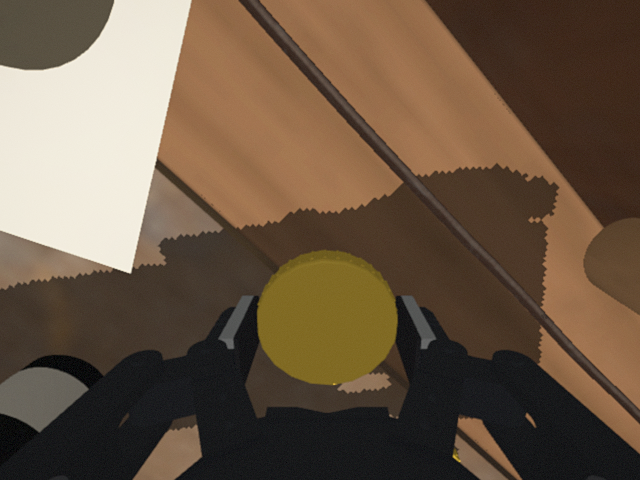

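Lid gripped, centre at (327,317). I'll work out its offset in the tool frame, then the move to above the tin.

```bash
python3 - <<'E'
from h import *
p=px("w6",(327.5,316),14); s,T=tool(); print(p,T[:3,:3].T@(p-T[:3,3]))
go(434.5,-217.8,150,63)
E
```

```text
[ 587.2 -388.8   14. ] [ 4.02787814 -0.14530731 11.91707751]
units [ 0.4  -5.72 -3.11] wz -3.97
```

Emit:
send_rows:
  deltas:
    - [0,0,-0.2,0,0,0,0.5]
    - [0,0,-0.5,0,0,0,0.5]
    - [0,0,-0.7,0,0,0,0.5]
    - [0,-0.2,-0.7,0,0,0,0.5]
    - [0.04,-0.5,-0.6,0,0,0,0.5]
    - [0.05,-0.8,-0.3,0,0,0,0.5]
    - [0.05,-0.9,-0.1,0,0,0,0.5]
    - [0.05,-0.9,0,0,0,0,0.5]

```text
time: 11.78
ee_pos: [496.4, -292.2, 150.7]
ee_rot: [179.8, -0.0, 44.8]
contact_force: [0.6, 0.2, 0.2]
grip_width: 61.4
finger_force: 27.4
```

Emit:
send_rows:
  deltas:
    - [0.05,-0.9,0,0,0,0,0.5]
    - [0.05,-0.7,0,0,0,0,0.5]
    - [0.05,-0.5,0,0,0,0,0.5]
    - [0,-0.25,0,0,0,0,0.5]
    - [0,-0.07,0,0,0,0,0.5]
    - [0,0,0,0,0,0,0.5]
    - [0,0,0,0,0,0,0.5]
    - [0,0,0,0,0,0,0.5]

```text
time: 12.45
ee_pos: [433.6, -220.6, 149.2]
ee_rot: [179.9, -0.0, 44.8]
contact_force: [-0.3, -0.3, -0.9]
grip_width: 61.3
finger_force: 27.4
```

```bash
python3 - <<'E'
from h import *
st(); look("w7"); go(434.6,-217.6,93.5)
E
```

```text
12.45 [ 433.6 -220.6  149.2] [ 1.7989e+02 -2.0000e-02  4.4760e+01] q [-32.1  10.3 116.8  -0.   52.7  13.1] F [-0.3 -0.3 -0.9] w 61.3 ff 27.4
units [ 0.07 -0.03  1.39] wz 0.0
```

View pics/w7.png

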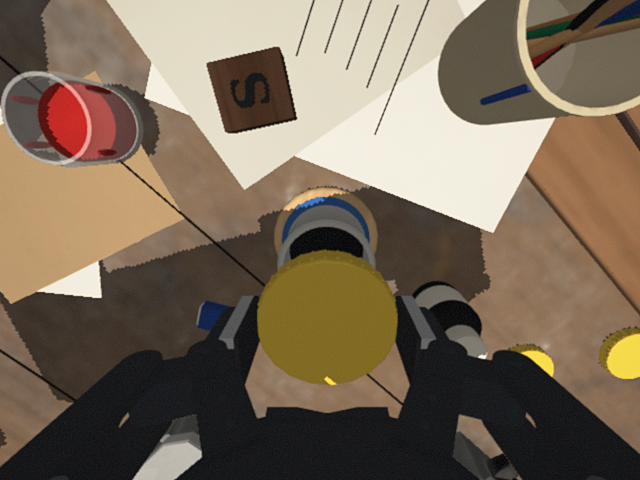

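Lid is level, centred over the tin to within a few mm (lid column 328, tin column 326). I'll lower.

Emit:
send_rows:
  deltas:
    - [0.02,-0.03,0.3,0,0,0,0.5]
    - [0,0,0.4,0,0,0,0.5]
    - [0,0,0.3,0,0,0,0.5]
    - [0,0,0.15,0,0,0,0.5]
    - [0,0,0.1,0,0,0,0.5]
    - [0,0,0.08,0,0,0,0.5]
    - [0,0,0,0,0,0,0.5]
    - [0,0,0,0,0,0,0.5]

```text
time: 13.17
ee_pos: [432.4, -218.3, 95.8]
ee_rot: [180.0, -0.0, 44.8]
contact_force: [0.2, -0.1, -0.7]
grip_width: 61.2
finger_force: 27.4
```

```bash
python3 - <<'E'
from h import *
st(); go(434.6,-217.6,93.5)
E
```

```text
13.17 [ 432.4 -218.3   95.8] [ 1.7996e+02 -1.0000e-02  4.4790e+01] q [-31.9  15.4 118.5  -0.   46.1  13.3] F [ 0.2 -0.1 -0.7] w 61.2 ff 27.4
units [0.05 0.03 0.06] wz 0.0
```

Emit:
send_rows:
  deltas:
    - [0.02,0,0.03,0,0,0,0.5]
    - [0,0,0.03,0,0,0,0.5]
    - [0,0,0,0,0,0,0.5]
    - [0,0,0,0,0,0,0.5]
    - [0,0,0,0,0,0,0.5]
    - [0,0,0,0,0,0,0.5]
    - [0,0,0,0,0,0,0.5]
    - [0,0,0,0,0,0,0.5]

```text
time: 13.83
ee_pos: [433.2, -217.7, 93.7]
ee_rot: [179.9, -0.0, 44.8]
contact_force: [-0.3, 0.6, 5.7]
grip_width: 61.2
finger_force: 27.9
```

Contact (5.7 N). I'll release and rise.

Emit:
send_rows:
  deltas:
    - [0,0,-0.02,0,0,0,0.2]
    - [0,0,0,0,0,0,-0.1]
    - [0,0,0,0,0,0,-0.4]
    - [0,0,0,0,0,0,-0.7]
    - [0,0,0,0,0,0,-1]
    - [0,0,0,0,0,0,-1]
    - [0,0,-0.1,0,0,0,-1]
    - [0,0,-0.2,0,0,0,-1]

```text
time: 14.5
ee_pos: [431.5, -216.7, 105.2]
ee_rot: [-179.8, 0.0, 44.8]
contact_force: [-0.5, -0.6, -0.4]
grip_width: 85.7
finger_force: 0.0
```

Emit:
send_rows:
  deltas:
    - [0,0,-0.3,0,0,0,-1]
    - [0,0,-0.6,0,0,0,-1]
    - [0,0,-0.8,0,0,0,-1]
    - [0,0,-0.8,0,0,0,-1]
    - [0,0,-0.5,0,0,0,-1]
    - [0,0,-0.2,0,0,0,-1]
    - [0,0,0,0,0,0,-1]
    - [0,0,0,0,0,0,-1]

```text
time: 15.17
ee_pos: [432.3, -217.2, 233.7]
ee_rot: [-180.0, 0.0, 44.8]
contact_force: [-0.5, -0.7, -0.0]
grip_width: 85.4
finger_force: 0.0
```

```bash
python3 - <<'E'
from h import *
st(); im=look("w8"); go(476.7,-110,190)
hsv=cv2.cvtColor(im,cv2.COLOR_BGR2HSV); m=cv2.inRange(hsv,(22,150,80),(33,255,255))
N,l,s,ce=cv2.connectedComponentsWithStats(m)
for i in range(1,N):
    if s[i,4]>300: print(ce[i],s[i],px("w8",ce[i],82))
E
```

```text
15.17 [ 432.3 -217.2  233.7] [-180.      0.     44.79] q [-31.8   3.3 113.4  -0.   63.3  13.4] F [-0.5 -0.7 -0. ] w 85.4 ff 0.0
units [ 2.68 -1.1   1.07] wz 0.0
[326.87753179 236.47150259] [ 290  200   75   74 4246] [ 432.4 -216.2   82. ]
[569.34830684 310.33724948] [ 546  291   47   40 1447] [ 537.  -419.3   82. ]
[488.56816257 322.29635902] [ 466  304   43   40 1181] [ 478.5 -377.5   82. ]
```

View pics/w8.png

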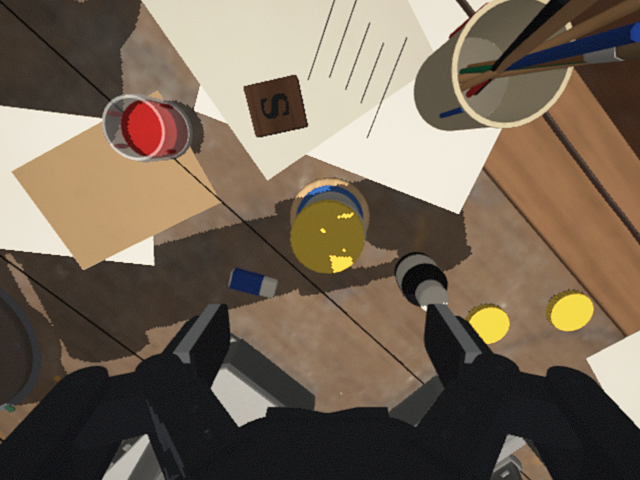

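Lid lies on the tin (centre (327,236) px). Dark block with "S" at (276,105), its edges tilted about 10°. I'll get its orientation and centre.

```bash
python3 - <<'E'
from h import *
t=cams.get_calibration("top"); k=.375
P=[atz(t,180+x*k,130+y*k,23.5)[:2] for x,y in((155,236),(208,275),(167,325),(113,285))]
Q=[np.array(px("w8",p,23.5))[:2] for p in((244,86),(297,74),(307,128),(257,136))]
im=cv2.imread("pics/w8.png"); g=im.max(2); m=((g<95)&(im[...,2]>im[...,0])).astype(np.uint8)
m[:60]=0;m[150:]=0;m[:,:235]=0;m[:,315:]=0; m=cv2.morphologyEx(m,cv2.MORPH_CLOSE,np.ones((15,15),np.uint8))
cn=max(cv2.findContours(m,0,2)[0],key=cv2.contourArea); r=cv2.minAreaRect(cn); print(r)
Q2=[np.array(px("w8",p,20))[:2] for p in cv2.boxPoints(r)]
for A in(P,Q,Q2):
    A=np.array(A); e=np.roll(A,-1,0)-A
    print(A.mean(0).round(1),np.linalg.norm(e,axis=1).round(1),np.degrees(np.arctan2(e[:,1],e[:,0])).round(1))
E
```

```text
((275.5261535644531, 105.82038879394531), (53.31984329223633, 54.891822814941406), 77.73522186279297)
[ 475.  -111.3] [45.5 43.5 46.3 43.6] [-125.6  142.2   54.6  -38.8]
[ 475.6 -108.4] [48.8 45.9 47.3 43.6] [ -33.7 -125.1  143.4   56.9]
[ 475.  -107.2] [49.8 45.2 51.9 45.5] [ -34.1 -123.2  146.3   54.1]
```

Emit:
send_rows:
  deltas:
    - [0.3,-0.1,0,0,0,0,-1]
    - [0.7,-0.3,0.2,0,0,0,-1]
    - [0.7,-0.3,0.5,0,0,0,-1]
    - [0.6,-0.3,0.7,0,0,0,-1]
    - [0.37,-0.16,0.7,0,0,0,-1]
    - [0,0,0.6,0,0,-0.7,-1]
    - [0,0,0.3,0,0,-0.8,-1]
    - [0,0,0.1,0,0,-0.7,-1]

```text
time: 15.88
ee_pos: [471.3, -107.1, 104.6]
ee_rot: [-179.4, 0.2, 55.1]
contact_force: [-0.5, -0.0, 0.2]
grip_width: 85.4
finger_force: 0.0
```

Emit:
send_rows:
  deltas:
    - [0,0,0,0,0,0,-1]
    - [0,0,0,0,0,0,-1]
    - [0,0,0,0,0,0,-1]
    - [0,0,0,0,0,0,-1]
    - [0,0,0,0,0,0,-1]
    - [0,0,0,0,0,0,-1]
    - [0,0,0,0,0,0,-1]
    - [0,0,0,0,0,0,-1]

```text
time: 16.55
ee_pos: [475.8, -109.3, 110.3]
ee_rot: [180.0, -0.0, 54.9]
contact_force: [-0.1, -0.6, 0.1]
grip_width: 85.4
finger_force: 0.0
```

```bash
python3 - <<'E'
from h import *
st(); im=look("w9"); go(475.3,-109,29,55)
E
```

```text
16.55 [ 475.8 -109.3  110.3] [ 1.7996e+02 -1.0000e-02  5.4860e+01] q [-18.   14.3 117.6  -0.   48.1  17.1] F [-0.1 -0.6  0.1] w 85.4 ff 0.0
units [-0.   -0.02  2.03] wz -0.03
```

View pics/w9.png

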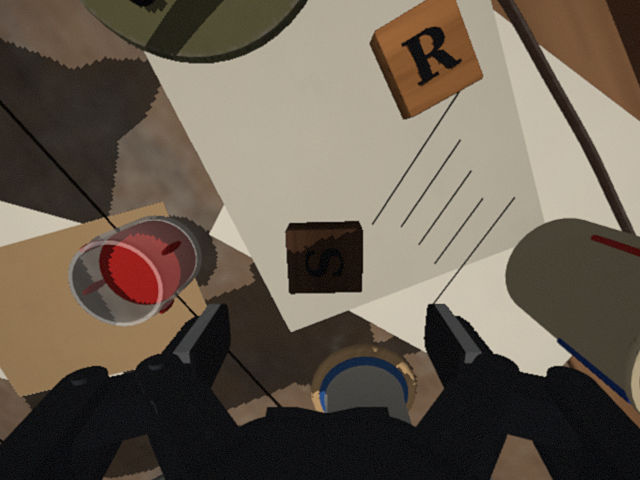

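Block centred near (325,258), aligned with the fingers; jar clears the left finger.

```bash
python3 - <<'E'
from h import *
p=px("w9",(325.5,258),23.5); print(p); go(p[0],p[1],29,55)
E
```

```text
[ 477.5 -104.9   23.5]
units [ 0.11 -0.03  2.03] wz -0.03
```

Emit:
send_rows:
  deltas:
    - [0.07,-0.02,0.2,0,0,0,-1]
    - [0,0,0.4,0,0,0,-1]
    - [0,0,0.5,0,0,0,-1]
    - [0,0,0.45,0,0,0,-1]
    - [0,0,0.3,0,0,0,-1]
    - [0,0,0.15,0,0,0,-1]
    - [0,0,0.03,0,0,0,-1]
    - [0,0,0,0,0,0,-1]

```text
time: 17.27
ee_pos: [476.4, -106.3, 28.2]
ee_rot: [-179.9, 0.0, 54.9]
contact_force: [0.9, -0.7, -0.4]
grip_width: 85.7
finger_force: 0.0
```

Emit:
send_rows:
  deltas:
    - [0,0,0,0,0,0,-0.6]
    - [0,0,0,0,0,0,-0.3]
    - [0,0,0,0,0,0,0]
    - [0,0,0,0,0,0,0.3]
    - [0,0,0,0,0,0,0.6]
    - [0,0,0,0,0,0,0.6]
    - [0,0,0,0,0,0,0.6]
    - [0,0,0,0,0,0,0.6]

```text
time: 17.93
ee_pos: [477.5, -106.7, 29.6]
ee_rot: [179.9, -0.0, 54.9]
contact_force: [-0.5, -1.4, 5.7]
grip_width: 49.6
finger_force: 27.7
```

```bash
python3 - <<'E'
from h import *
st(); go(433.2,-216.7,150)
E
```

```text
17.93 [ 477.5 -106.7   29.6] [ 1.799e+02 -3.000e-02  5.488e+01] q [-17.7  23.1 118.6   0.   38.2  17.4] F [-0.5 -1.4  5.7] w 49.6 ff 27.7
units [-2.88  0.68 -3.01] wz 0.0
```

Emit:
send_rows:
  deltas:
    - [0,0,-0.2,0,0,0,0.6]
    - [0,0,-0.5,0,0,0,0.6]
    - [0,0,-0.7,0,0,0,0.6]
    - [0,0,-0.7,0,0,0,0.6]
    - [-0.2,0.05,-0.6,0,0,0,0.6]
    - [-0.5,0.1,-0.2,0,0,0,0.6]
    - [-0.7,0.15,-0.1,0,0,0,0.6]
    - [-0.7,0.18,0,0,0,0,0.6]

```text
time: 18.6
ee_pos: [444.3, -186.8, 150.6]
ee_rot: [179.8, -0.0, 55.0]
contact_force: [0.3, -0.3, -1.8]
grip_width: 49.4
finger_force: 27.0
```

Emit:
send_rows:
  deltas:
    - [-0.5,0.14,0,0,0,0,0.6]
    - [-0.2,0.06,0,0,0,0,0.6]
    - [-0.08,0,0,0,0,0,0.6]
    - [0,0,0,0,0,0,0.6]
    - [0,0,0,0,0,0,0.6]
    - [0,0,0,0,0,0,0.6]
    - [0,0,0,0,0,0,0.6]
    - [0,0,0,0,0,0,0.6]

```text
time: 19.27
ee_pos: [432.8, -215.5, 148.6]
ee_rot: [-180.0, -0.0, 55.0]
contact_force: [-0.3, 0.1, -0.6]
grip_width: 49.6
finger_force: 26.9
```

```bash
python3 - <<'E'
from h import *
st(); look("w10"); go(433.2,-216.7,113)
E
```

```text
19.27 [ 432.8 -215.5  148.6] [-179.98   -0.     54.95] q [-31.6  10.1 117.1   0.   52.8   3.4] F [-0.3  0.1 -0.6] w 49.6 ff 26.9
units [-0.02  0.02  0.89] wz 0.0
```

View pics/w10.png

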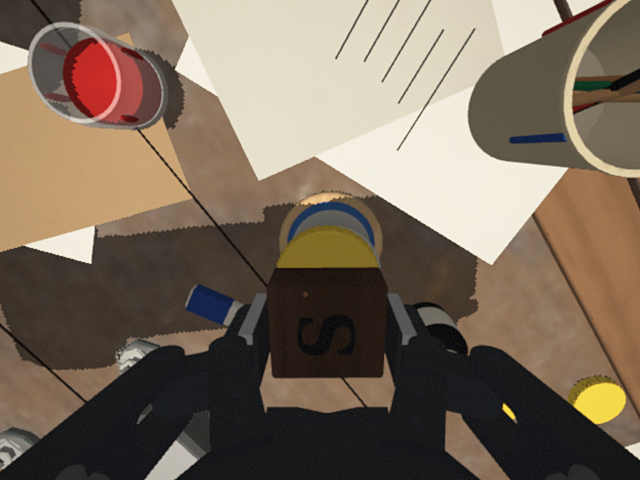

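Block held level and centred over the lid (block column 328, lid column 328). I'll lower.

Emit:
send_rows:
  deltas:
    - [-0.01,0.02,0.2,0,0,0,0.6]
    - [0,0,0.3,0,0,0,0.6]
    - [0,0,0.2,0,0,0,0.6]
    - [0,0,0.1,0,0,0,0.6]
    - [0,0,0.07,0,0,0,0.6]
    - [0,0,0.03,0,0,0,0.6]
    - [0,0,0,0,0,0,0.6]
    - [0,0,0,0,0,0,0.6]

```text
time: 19.98
ee_pos: [433.3, -217.3, 112.9]
ee_rot: [180.0, -0.0, 54.9]
contact_force: [-0.2, 0.6, -1.0]
grip_width: 49.2
finger_force: 26.9
```

Emit:
send_rows:
  deltas:
    - [0,0,0.02,0,0,0,0.6]
    - [0,0,0,0,0,0,0.6]
    - [0,0,0,0,0,0,0.6]
    - [0,0,0,0,0,0,0.6]
    - [0,0,0,0,0,0,0.6]
    - [0,0,0,0,0,0,0.6]
    - [0,0,0,0,0,0,0.6]
    - [0,0,0,0,0,0,0.6]

```text
time: 20.65
ee_pos: [433.0, -217.1, 111.9]
ee_rot: [180.0, 0.0, 54.9]
contact_force: [-0.4, -0.2, -0.9]
grip_width: 49.3
finger_force: 26.9
```

Emit:
send_rows:
  deltas:
    - [0,0,0.03,0,0,0,0.6]
    - [0,0,0,0,0,0,0.6]
    - [0,0,0,0,0,0,0.6]
    - [0,0,0,0,0,0,0.6]
    - [0,0,0,0,0,0,0.6]
    - [0,0,0,0,0,0,0.6]
    - [0,0,0,0,0,0,0.6]
    - [0,0,0,0,0,0,0.6]

```text
time: 21.32
ee_pos: [433.2, -217.2, 111.6]
ee_rot: [180.0, 0.0, 54.9]
contact_force: [-2.0, 0.7, 5.7]
grip_width: 49.5
finger_force: 27.6
```

Contact. I'll release and rise.

Emit:
send_rows:
  deltas:
    - [0,0,-0.02,0,0,0,0.2]
    - [0,0,0,0,0,0,0]
    - [0,0,0,0,0,0,-0.3]
    - [0,0,0,0,0,0,-0.7]
    - [0,0,0,0,0,0,-1]
    - [0,0,0,0,0,0,-1]
    - [0,0,-0.1,0,0,0,-1]
    - [0,0,-0.2,0,0,0,-1]

```text
time: 21.98
ee_pos: [432.1, -216.6, 122.9]
ee_rot: [-179.9, 0.0, 54.9]
contact_force: [0.0, -0.6, 0.3]
grip_width: 85.5
finger_force: 0.0
```

Emit:
send_rows:
  deltas:
    - [0,0,-0.3,0,0,0,-1]
    - [0,0,-0.6,0,0,0,-1]
    - [0,0,-0.8,0,0,0,-1]
    - [0,0,-0.8,0,0,0,-1]
    - [0,0,-0.5,0,0,0,-1]
    - [0,0,-0.2,0,0,0,-1]
    - [0,0,0,0,0,0,-1]
    - [0,0,0,0,0,0,-1]

```text
time: 22.65
ee_pos: [432.7, -216.9, 251.3]
ee_rot: [180.0, -0.0, 54.9]
contact_force: [-0.3, 0.2, -1.1]
grip_width: 85.4
finger_force: 0.0
```

```bash
python3 - <<'E'
from h import *
st(); im=look("w11"); go(457.3,-329,180)
E
```

```text
22.65 [ 432.7 -216.9  251.3] [180.    -0.    54.88] q [-31.8   2.2 112.4   0.   65.4   3.3] F [-0.3  0.2 -1.1] w 85.4 ff 0.0
units [-1.94  2.14  1.75] wz 0.0
```

View pics/w11.png

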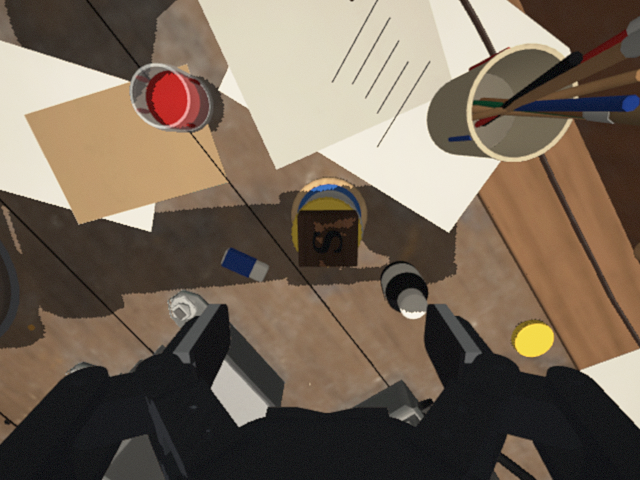

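Block lies flat and centred on the lid (its centre about (328,239) px, lid rim showing evenly). My picture budget is used up, so I'll continue by numbers, using both earlier measurements of the bottle.

Emit:
send_rows:
  deltas:
    - [-0.15,0.15,0,0,0,0,-1]
    - [-0.4,0.4,0.2,0,0,0,-1]
    - [-0.5,0.55,0.4,0,0,0,-1]
    - [-0.5,0.55,0.5,0,0,0,-1]
    - [-0.29,0.35,0.4,0,0,0,-1]
    - [-0.1,0.14,0.2,0,0,0,-1]
    - [0,0,0.05,0,0,0,-1]
    - [0,0,0,0,0,0,-1]

```text
time: 23.37
ee_pos: [457.1, -328.8, 179.4]
ee_rot: [-179.7, -0.0, 54.8]
contact_force: [1.3, 0.1, 0.4]
grip_width: 85.4
finger_force: 0.0
```

```bash
python3 - <<'E'
from h import *
print("block",px("w11",(328,239),105.5))
st(); im=look("w12")
hsv=cv2.cvtColor(im,cv2.COLOR_BGR2HSV)
# cream cap: low-saturation, brightish, near its expected pixel
c=cams.get_calibration("wrist"); T=np.load("pics/w12.npy")@c["hand_eye"]
q=np.linalg.inv(T)@np.array([457.2,-329,75,1]); u,v=c["fx"]*q[0]/q[2]+c["cx"],c["fy"]*q[1]/q[2]+c["cy"]; print("expected",u,v)
g=cv2.cvtColor(im[int(v)-50:int(v)+50,int(u)-50:int(u)+50],cv2.COLOR_BGR2GRAY)
r=333.7*13.5/q[2]
ci=cv2.HoughCircles(cv2.medianBlur(g,3),cv2.HOUGH_GRADIENT,1,20,param1=80,param2=12,minRadius=int(r-4),maxRadius=int(r+4)); print(r,ci)
if ci is not None:
    for a in ci[0][:3]: print(px("w12",(int(u)-50+a[0],int(v)-50+a[1]),75))
go(457.2,-329,45,55)
E
```

```text
block [ 433.4 -217.   105.5]
23.37 [ 457.1 -328.8  179.4] [-1.7972e+02 -5.0000e-02  5.4840e+01] q [-40.2  16.  105.4   0.   58.8  -5. ] F [1.3 0.1 0.4] w 85.4 ff 0.0
expected 328.2935649258934 256.1268701087302
19.19051275580994 [[[52.5 47.5 21.3]
  [53.5 24.5 22.4]]]
[ 459.6 -328.3   75. ]
[ 469.7 -315.    75. ]
units [-0.01  0.    3.39] wz -0.03
```

Emit:
send_rows:
  deltas:
    - [0.02,0.02,0.3,0,0,0,-1]
    - [0,0,0.6,0,0,0,-1]
    - [0,0,0.7,0,0,0,-1]
    - [0,0,0.7,0,0,0,-1]
    - [0,0,0.5,0,0,0,-1]
    - [0,0,0.35,0,0,0,-1]
    - [0,0,0.15,0,0,0,-1]
    - [0,0,0.05,0,0,0,-1]

```text
time: 24.08
ee_pos: [459.0, -328.3, 46.6]
ee_rot: [-179.9, -0.0, 54.9]
contact_force: [0.5, -0.9, -1.0]
grip_width: 85.3
finger_force: 0.0
```

Emit:
send_rows:
  deltas:
    - [0,0,0,0,0,0,-0.7]
    - [0,0,0,0,0,0,-0.4]
    - [0,0,0,0,0,0,-0.1]
    - [0,0,0,0,0,0,0.2]
    - [0,0,0,0,0,0,0.6]
    - [0,0,0,0,0,0,0.6]
    - [0,0,0,0,0,0,0.6]
    - [0,0,0,0,0,0,0.6]
  grip_force: 25

```text
time: 24.75
ee_pos: [460.2, -330.1, 49.1]
ee_rot: [179.9, 0.0, 54.9]
contact_force: [-2.2, 2.2, 5.3]
grip_width: 43.9
finger_force: 25.7
```

```bash
python3 - <<'E'
from h import *
st(); go(433,-217,200)
E
```

```text
24.75 [ 460.2 -330.1   49.1] [179.9    0.    54.87] q [-40.1  27.3 108.2   0.   44.4  -4.9] F [-2.2  2.2  5.3] w 43.9 ff 25.7
units [ 1.92 -2.18 -3.78] wz 0.0
```

Emit:
send_rows:
  deltas:
    - [0,0,-0.2,0,0,0,0.6]
    - [0,0,-0.5,0,0,0,0.6]
    - [0,0,-0.7,0,0,0,0.6]
    - [0,0,-0.7,0,0,0,0.6]
    - [0,0,-0.7,0,0,0,0.6]
    - [0.1,-0.1,-0.6,0,0,0,0.6]
    - [0.25,-0.3,-0.3,0,0,0,0.6]
    - [0.4,-0.45,-0.1,0,0,0,0.6]

```text
time: 25.42
ee_pos: [451.2, -288.1, 203.7]
ee_rot: [179.5, 0.0, 54.8]
contact_force: [0.1, 0.5, -0.8]
grip_width: 44.1
finger_force: 26.1
```

Emit:
send_rows:
  deltas:
    - [0.45,-0.5,0,0,0,0,0.6]
    - [0.4,-0.45,0,0,0,0,0.6]
    - [0.22,-0.25,0,0,0,0,0.6]
    - [0.1,-0.13,0,0,0,0,0.6]
    - [0,0,0,0,0,0,0.6]
    - [0,0,0,0,0,0,0.6]
    - [0,0,0,0,0,0,0.6]
    - [0,0,0,0,0,0,0.6]

```text
time: 26.08
ee_pos: [432.9, -217.7, 199.6]
ee_rot: [180.0, 0.0, 54.8]
contact_force: [0.2, -0.5, -1.3]
grip_width: 43.4
finger_force: 26.0
```

```bash
python3 - <<'E'
from h import *
st(); go(433.2,-217,156); look("w13")
E
```

```text
26.08 [ 432.9 -217.7  199.6] [1.7995e+02 1.0000e-02 5.4830e+01] q [-31.8   5.9 115.   -0.   59.    3.3] F [ 0.2 -0.5 -1.3] w 43.4 ff 26.0
units [ 0.02 -0.    1.09] wz 0.0
```

Emit:
send_rows:
  deltas:
    - [0.01,0,0.2,0,0,0,0.6]
    - [0,0,0.3,0,0,0,0.6]
    - [0,0,0.25,0,0,0,0.6]
    - [0,0,0.15,0,0,0,0.6]
    - [0,0,0.1,0,0,0,0.6]
    - [0,0,0.04,0,0,0,0.6]
    - [0,0,0,0,0,0,0.6]
    - [0,0,0,0,0,0,0.6]

```text
time: 26.8
ee_pos: [432.8, -216.5, 158.1]
ee_rot: [180.0, -0.0, 54.9]
contact_force: [0.4, -0.8, 0.1]
grip_width: 43.8
finger_force: 26.0
```

Emit:
send_rows:
  deltas:
    - [0,0,0.03,0,0,0,0.6]
    - [0,0,0,0,0,0,0.6]
    - [0,0,0,0,0,0,0.6]
    - [0,0,0,0,0,0,0.6]
    - [0,0,0,0,0,0,0.6]
    - [0,0,0,0,0,0,0.6]
    - [0,0,0,0,0,0,0.6]
    - [0,0,0,0,0,0,0.6]

```text
time: 27.47
ee_pos: [432.6, -216.3, 156.7]
ee_rot: [-180.0, 0.0, 54.9]
contact_force: [0.1, -0.1, -0.7]
grip_width: 44.0
finger_force: 26.0
```

Emit:
send_rows:
  deltas:
    - [0,0,0.03,0,0,0,0.6]
    - [0,0,0,0,0,0,0.6]
    - [0,0,0,0,0,0,0.6]
    - [0,0,0,0,0,0,0.6]
    - [0,0,0,0,0,0,0.6]
    - [0,0,0,0,0,0,0.6]
    - [0,0,0,0,0,0,0.6]
    - [0,0,0,0,0,0,0.6]

```text
time: 28.13
ee_pos: [432.6, -216.3, 155.5]
ee_rot: [-180.0, 0.0, 54.9]
contact_force: [0.5, 0.6, -1.2]
grip_width: 43.6
finger_force: 26.0
```

Emit:
send_rows:
  deltas:
    - [0,0,0.025,0,0,0,0.6]
    - [0,0,0,0,0,0,0.6]
    - [0,0,0,0,0,0,0.6]
    - [0,0,0,0,0,0,0.6]
    - [0,0,0,0,0,0,0.6]
    - [0,0,0,0,0,0,0.6]
    - [0,0,0,0,0,0,0.6]
    - [0,0,0,0,0,0,0.6]

```text
time: 28.8
ee_pos: [432.6, -216.3, 154.5]
ee_rot: [180.0, -0.0, 54.9]
contact_force: [-0.4, 0.2, -1.5]
grip_width: 43.8
finger_force: 26.0
```

Emit:
send_rows:
  deltas:
    - [0,0,0.025,0,0,0,0.6]
    - [0,0,0,0,0,0,0.6]
    - [0,0,0,0,0,0,0.6]
    - [0,0,0,0,0,0,0.6]
    - [0,0,0,0,0,0,0.6]
    - [0,0,0,0,0,0,0.6]
    - [0,0,0,0,0,0,0.6]
    - [0,0,0,0,0,0,0.6]

```text
time: 29.47
ee_pos: [432.9, -216.5, 154.0]
ee_rot: [180.0, -0.0, 54.9]
contact_force: [-0.7, 0.6, 5.3]
grip_width: 43.6
finger_force: 26.7
```

Contact. I'll release and rise clear.

Emit:
send_rows:
  deltas:
    - [0,0,-0.02,0,0,0,0.3]
    - [0,0,0,0,0,0,0.1]
    - [0,0,0,0,0,0,-0.2]
    - [0,0,0,0,0,0,-0.6]
    - [0,0,0,0,0,0,-1]
    - [0,0,0,0,0,0,-1]
    - [0,0,0,0,0,0,-1]
    - [0,0,-0.1,0,0,0,-1]

```text
time: 30.13
ee_pos: [431.9, -215.9, 157.6]
ee_rot: [-179.9, 0.0, 54.9]
contact_force: [0.1, -1.0, 0.7]
grip_width: 85.3
finger_force: 0.0
```

Emit:
send_rows:
  deltas:
    - [0,0,-0.2,0,0,0,-1]
    - [0,0,-0.5,0,0,0,-1]
    - [0,0,-0.8,0,0,0,-1]
    - [0,0,-0.8,0,0,0,-1]
    - [0,0,-0.6,0,0,0,-1]
    - [0,0,-0.3,0,0,0,-1]
    - [0,0,-0.1,0,0,0,-1]
    - [0,0,0,0,0,0,-1]

```text
time: 30.8
ee_pos: [433.3, -216.8, 292.2]
ee_rot: [179.8, -0.0, 54.9]
contact_force: [-0.2, -0.5, -0.1]
grip_width: 85.3
finger_force: 0.0
```

```bash
python3 - <<'E'
from h import *
st(); im=look("w14")
c=cams.get_calibration("wrist"); T=np.load("pics/w14.npy")@c["hand_eye"]
q=np.linalg.inv(T)@np.array([433,-217,180.5,1]); u,v=c["fx"]*q[0]/q[2]+c["cx"],c["fy"]*q[1]/q[2]+c["cy"]
g=cv2.cvtColor(im[int(v)-50:int(v)+50,int(u)-50:int(u)+50],cv2.COLOR_BGR2GRAY); r=c["fx"]*13.5/q[2]
ci=cv2.HoughCircles(cv2.medianBlur(g,3),cv2.HOUGH_GRADIENT,1,20,param1=80,param2=12,minRadius=int(r-4),maxRadius=int(r+4)); print(u,v,r)
if ci is not None:
    for a in ci[0][:4]: print(a,px("w14",(int(u)-50+a[0],int(v)-50+a[1]),180.5))
E
```

```text
30.8 [ 433.3 -216.8  292.2] [ 1.7978e+02 -1.0000e-02  5.4880e+01] q [-31.7  -0.2 109.9  -0.   70.1   3.4] F [-0.2 -0.5 -0.1] w 85.3 ff 0.0
326.53499414102265 253.05488603182243 18.63433632825961
[49.5 45.5 18.1] [ 434.4 -213.7  180.5]
[52.5 24.5 20.2] [ 445.1 -202.2  180.5]
```

The cap measures 3.5 mm from the block centre at the height for a standing bottle, and the gripper is clear. I'm handing in.

```bash
python3 -c "
from workcell import job
print(job.close_job())"
```

```text
the job is handed in; nothing more can be done
None
```

The tin, lid, dark block and ink bottle are stacked on the stand in that order and the job is handed in at about 31 s; no verdict came back, the last camera check put the bottle's cap about 3.5 mm from the block's centre, and I viewed 15 pictures, one over the limit of 14.

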